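# Set out and sleeve the seedlings

### The job

Lift each seedling pot out of the wooden crate and stand it upright on the floor of the black tray, and slip a sleeve from the carton over every one, pushed right down until it too stands on the tray floor, like the one that is already done. Leave the sleeves you do not need in the carton and leave everything else on the table alone. When every pot is sleeved, turn the lamp timer's dial clockwise as far as it goes.

Things in the scene. Friction and masses are not known exactly. Their poses are not given: they have to be found in the camera images.
- pot1_mid (a point): One of the 2 to 4 seedling pots to set out (absent ones read None). Square grey plastic pot of soil with a 25 mm green seedling, 46 mm tall; a rim band 42 mm square takes up its upper 12 mm, below it the pot is 39 mm square; about 0.1 to 0.2 kg. It starts upright in the wooden crate. This point is its centre, 23 mm above its underside; z up, x and y square to its sides.
- pot2_mid (a point): Another seedling pot, the same as pot1; may be absent.
- pot3_mid (a point): Another seedling pot, the same as pot1; may be absent.
- pot4_mid (a point): Another seedling pot, the same as pot1; may be absent.
- sleeve1_mid (a point): One of four square sleeves of milky white corrugated plastic, rigid, open at both ends: 52 mm square outside, 47 mm inside, 85 mm tall, 0.03 to 0.045 kg, so a pot goes inside with 2.5 mm to spare all round. It starts upright in the cardboard carton. This point is its centre, 42.5 mm above its lower edge; z up, x and y square to its sides.
- sleeve2_mid (a point): Another sleeve, the same as sleeve1.
- sleeve3_mid (a point): Another sleeve, the same as sleeve1.
- sleeve4_mid (a point): Another sleeve, the same as sleeve1.
- tray: Black plastic seedling tray, fixed, 245 mm (its x) by 385 mm (its y), 30 mm tall, walls and floor 4 mm, a lip 6 mm wide around the top. Origin: centre of its underside, on the table; z up.
- crate: Open wooden crate that the pots come in, fixed, 236 mm (its x) by 166 mm (its y), 40 mm tall, walls and floor 6 mm. It stands left or right of the tray. The pots stand in a two-by-two pattern, about 105 mm apart along x and 65 mm along y, so fingers have room on the sides that face along x. Origin: centre of its underside.
- carton: Open cardboard carton that holds the sleeves, fixed, 236 mm (its x) by 166 mm (its y), 45 mm tall, walls and floor 5 mm, its flaps folded out and down. It stands on the other side of the tray. The sleeves stand upright, about 105 mm apart along x and 65 mm along y, so fingers have room on the sides that face along x. Origin: centre of its underside.
- dial_grip (a point): Dial of the grow lamp's timer, a black knob with a straight bar grip 42 mm long, 14 mm thick, 32 mm tall, on a white box 75 by 115 by 40 mm that is fixed to the table. This point lies on the dial's axis, 77 mm above the table and 7 mm below the top of the bar; the point's x runs along the bar and turns with it, z up.
- dial (a joint): Angle of the timer dial in rad: 0 is off, growing as it is turned clockwise seen from above, to a stop at 1.4 (fully on). It starts between 0 and 0.2, turns with light friction (0.03 N m) and stays where it is left.
- done_mid (a point): A pot that already has its sleeve, standing in the far half (tray +x) of the tray with a pink label: it is finished, leave it alone. 52 mm square, 85 mm tall; this point is its centre, 42.5 mm above its underside.
- twine: Bystander, leave alone: spool of twine, 48 mm wide, 50 mm tall. Origin: centre of its underside.
- label_cup: Bystander, leave alone: white cup holding plant labels, 56 mm wide, labels to 110 mm. Origin: centre of its underside.

How it is judged:
On the way, in this order (a step that is already met when the one before it is completed fails the run):
1. every pot stands upright on the tray floor with a sleeve all the way down around it (x of pot1_mid in the frame of tray between -0.105 and 0.105 m and y of pot1_mid in the frame of tray between -0.175 and 0.175 m and z of each of pot1_mid, pot2_mid, pot3_mid, pot4_mid in the frame of tray below 0.032 m and angle between each of pot1_mid, pot2_mid, pot3_mid, pot4_mid's own z axis and vertical below 0.12 rad and ((horizontal distance between sleeve1_mid and pot1_mid below 0.01 m and z of sleeve1_mid in the frame of tray below 0.052 m and angle between sleeve1_mid's own z axis and vertical below 0.1 rad) or (horizontal distance between sleeve2_mid and pot1_mid below 0.01 m and z of sleeve2_mid in the frame of tray below 0.052 m and angle between sleeve2_mid's own z axis and vertical below 0.1 rad) or (horizontal distance between sleeve3_mid and pot1_mid below 0.01 m and z of sleeve3_mid in the frame of tray below 0.052 m and angle between sleeve3_mid's own z axis and vertical below 0.1 rad) or (horizontal distance between sleeve4_mid and pot1_mid below 0.01 m and z of sleeve4_mid in the frame of tray below 0.052 m and angle between sleeve4_mid's own z axis and vertical below 0.1 rad)) and x of pot2_mid in the frame of tray between -0.105 and 0.105 m and y of pot2_mid in the frame of tray between -0.175 and 0.175 m and ((horizontal distance between sleeve1_mid and pot2_mid below 0.01 m and z of sleeve1_mid in the frame of tray below 0.052 m and angle between sleeve1_mid's own z axis and vertical below 0.1 rad) or (horizontal distance between sleeve2_mid and pot2_mid below 0.01 m and z of sleeve2_mid in the frame of tray below 0.052 m and angle between sleeve2_mid's own z axis and vertical below 0.1 rad) or (horizontal distance between sleeve3_mid and pot2_mid below 0.01 m and z of sleeve3_mid in the frame of tray below 0.052 m and angle between sleeve3_mid's own z axis and vertical below 0.1 rad) or (horizontal distance between sleeve4_mid and pot2_mid below 0.01 m and z of sleeve4_mid in the frame of tray below 0.052 m and angle between sleeve4_mid's own z axis and vertical below 0.1 rad)) and x of pot3_mid in the frame of tray between -0.105 and 0.105 m and y of pot3_mid in the frame of tray between -0.175 and 0.175 m and ((horizontal distance between sleeve1_mid and pot3_mid below 0.01 m and z of sleeve1_mid in the frame of tray below 0.052 m and angle between sleeve1_mid's own z axis and vertical below 0.1 rad) or (horizontal distance between sleeve2_mid and pot3_mid below 0.01 m and z of sleeve2_mid in the frame of tray below 0.052 m and angle between sleeve2_mid's own z axis and vertical below 0.1 rad) or (horizontal distance between sleeve3_mid and pot3_mid below 0.01 m and z of sleeve3_mid in the frame of tray below 0.052 m and angle between sleeve3_mid's own z axis and vertical below 0.1 rad) or (horizontal distance between sleeve4_mid and pot3_mid below 0.01 m and z of sleeve4_mid in the frame of tray below 0.052 m and angle between sleeve4_mid's own z axis and vertical below 0.1 rad)) and x of pot4_mid in the frame of tray between -0.105 and 0.105 m and y of pot4_mid in the frame of tray between -0.175 and 0.175 m and ((horizontal distance between sleeve1_mid and pot4_mid below 0.01 m and z of sleeve1_mid in the frame of tray below 0.052 m and angle between sleeve1_mid's own z axis and vertical below 0.1 rad) or (horizontal distance between sleeve2_mid and pot4_mid below 0.01 m and z of sleeve2_mid in the frame of tray below 0.052 m and angle between sleeve2_mid's own z axis and vertical below 0.1 rad) or (horizontal distance between sleeve3_mid and pot4_mid below 0.01 m and z of sleeve3_mid in the frame of tray below 0.052 m and angle between sleeve3_mid's own z axis and vertical below 0.1 rad) or (horizontal distance between sleeve4_mid and pot4_mid below 0.01 m and z of sleeve4_mid in the frame of tray below 0.052 m and angle between sleeve4_mid's own z axis and vertical below 0.1 rad))), for 0.2 s.
2. then the lamp timer is turned fully on (value of joint dial above 1.25 rad), for 0.2 s.
At the end, for the whole second after the job is handed in: Every pot rests upright (7 degrees) on the tray floor with a sleeve around it (centres within 10 mm, sleeve edge within 5 mm of the floor, upright within 6 degrees); other sleeves are in the carton; all at rest; dial above 1.25 rad (all of step 1 and ((x of sleeve1_mid in the frame of carton between -0.112 and 0.112 m and y of sleeve1_mid in the frame of carton between -0.078 and 0.078 m and z of sleeve1_mid in the frame of carton below 0.056 m) or (horizontal distance between sleeve1_mid and pot1_mid below 0.01 m and z of sleeve1_mid in the frame of tray below 0.052 m and angle between sleeve1_mid's own z axis and vertical below 0.1 rad) or (horizontal distance between sleeve1_mid and pot2_mid below 0.01 m and z of sleeve1_mid in the frame of tray below 0.052 m and angle between sleeve1_mid's own z axis and vertical below 0.1 rad) or (horizontal distance between sleeve1_mid and pot3_mid below 0.01 m and z of sleeve1_mid in the frame of tray below 0.052 m and angle between sleeve1_mid's own z axis and vertical below 0.1 rad) or (horizontal distance between sleeve1_mid and pot4_mid below 0.01 m and z of sleeve1_mid in the frame of tray below 0.052 m and angle between sleeve1_mid's own z axis and vertical below 0.1 rad)) and ((x of sleeve2_mid in the frame of carton between -0.112 and 0.112 m and y of sleeve2_mid in the frame of carton between -0.078 and 0.078 m and z of sleeve2_mid in the frame of carton below 0.056 m) or (horizontal distance between sleeve2_mid and pot1_mid below 0.01 m and z of sleeve2_mid in the frame of tray below 0.052 m and angle between sleeve2_mid's own z axis and vertical below 0.1 rad) or (horizontal distance between sleeve2_mid and pot2_mid below 0.01 m and z of sleeve2_mid in the frame of tray below 0.052 m and angle between sleeve2_mid's own z axis and vertical below 0.1 rad) or (horizontal distance between sleeve2_mid and pot3_mid below 0.01 m and z of sleeve2_mid in the frame of tray below 0.052 m and angle between sleeve2_mid's own z axis and vertical below 0.1 rad) or (horizontal distance between sleeve2_mid and pot4_mid below 0.01 m and z of sleeve2_mid in the frame of tray below 0.052 m and angle between sleeve2_mid's own z axis and vertical below 0.1 rad)) and ((x of sleeve3_mid in the frame of carton between -0.112 and 0.112 m and y of sleeve3_mid in the frame of carton between -0.078 and 0.078 m and z of sleeve3_mid in the frame of carton below 0.056 m) or (horizontal distance between sleeve3_mid and pot1_mid below 0.01 m and z of sleeve3_mid in the frame of tray below 0.052 m and angle between sleeve3_mid's own z axis and vertical below 0.1 rad) or (horizontal distance between sleeve3_mid and pot2_mid below 0.01 m and z of sleeve3_mid in the frame of tray below 0.052 m and angle between sleeve3_mid's own z axis and vertical below 0.1 rad) or (horizontal distance between sleeve3_mid and pot3_mid below 0.01 m and z of sleeve3_mid in the frame of tray below 0.052 m and angle between sleeve3_mid's own z axis and vertical below 0.1 rad) or (horizontal distance between sleeve3_mid and pot4_mid below 0.01 m and z of sleeve3_mid in the frame of tray below 0.052 m and angle between sleeve3_mid's own z axis and vertical below 0.1 rad)) and ((x of sleeve4_mid in the frame of carton between -0.112 and 0.112 m and y of sleeve4_mid in the frame of carton between -0.078 and 0.078 m and z of sleeve4_mid in the frame of carton below 0.056 m) or (horizontal distance between sleeve4_mid and pot1_mid below 0.01 m and z of sleeve4_mid in the frame of tray below 0.052 m and angle between sleeve4_mid's own z axis and vertical below 0.1 rad) or (horizontal distance between sleeve4_mid and pot2_mid below 0.01 m and z of sleeve4_mid in the frame of tray below 0.052 m and angle between sleeve4_mid's own z axis and vertical below 0.1 rad) or (horizontal distance between sleeve4_mid and pot3_mid below 0.01 m and z of sleeve4_mid in the frame of tray below 0.052 m and angle between sleeve4_mid's own z axis and vertical below 0.1 rad) or (horizontal distance between sleeve4_mid and pot4_mid below 0.01 m and z of sleeve4_mid in the frame of tray below 0.052 m and angle between sleeve4_mid's own z axis and vertical below 0.1 rad)) and linear speed of each of pot1, sleeve1, pot2, sleeve2, pot3, sleeve3, pot4, sleeve4 below 0.03 m/s and value of joint dial above 1.25 rad); the robot touches nothing.
It fails at once if a seedling pot is tipped over (leans more than about 50 degrees) (angle between any of pot1_mid, pot2_mid, pot3_mid, pot4_mid's own z axis and vertical above 0.9 rad).
It fails at once if the pot that already has its sleeve, the twine or the label cup is shoved more than 50 mm (distance of any of done_mid, twine, label_cup from where it was at the start of the episode above 0.05 m).
It fails at once if the pot that already has its sleeve, or the label cup, is knocked over (angle between any of done_mid, label_cup's own z axis and vertical above 0.7 rad).
Of pot1, pot2, pot3, pot4 only 2 to 4 are there at a start; the rules pass over those that are not, and their reading is None.
At some moment in a run one of pot1, pot2, pot3, pot4 may be knocked a few centimetres aside while the robot is not near it.
It also fails if it takes over 210 s, if anything falls off the work surface, if the arm or the gripper's body presses on something with over 40 N, if the wrist force passes 120 N, or if a joint passes its speed limit or range.

### The arm

A 6-joint arm with a two-finger parallel gripper is mounted at the origin on the work surface. World frame = base frame: x ahead of the robot, y to its left, z up, the work surface at z = 0. Lengths are in m, angles in rad, forces in N, time in s.
With the tool pointing down it reaches from about 0.4 to 0.825 m from the base axis. Payload 7 kg.
Tool frame: the origin (TCP) lies midway between the tips of the shut fingers; the grasp point (between the pads) lies 19 mm behind it (manip.tcp_to_grasp is the z of the grasp point in the tool frame, in m); z points along the fingers, y is the line along which they close (so a half turn about z gives the same grasp; the last joint's range is limited). The gripper opens to 88 mm and grips with 3 to 60 N. Pads are 19 mm wide; open, the fingers measure 130 mm over their backs; the gripper's body (78 mm by 193 mm) begins 47 mm behind the grasp point.
Start: joints at [1.527, 0.359, 0.012, 0, -1.224, -0.288], TCP at [0.22, 0.638, 0.227] pointing down, gripper open.
Joint ranges: [-3.07, 3.07], [-1.43, 2.12], [-1.02, 1.25], [-3.03, 1.67], [-3.05, -0], [-3.03, 3.03]. Speed limits (rad/s): [2.39, 2.39, 3.01, 3.14, 3.14, 3.14].

### API

Orientations are given as [roll, pitch, yaw] about the fixed x, y, z axes, in that order (R = Rz(yaw) Ry(pitch) Rx(roll)).
In Python, from plant import manip, eyes gives the robot as it stands. The module is installed in compiled form; this text tells all that it offers.
- The arm moves only by the tool step_arm, never from a script. Its argument "rows" is a list of rows, each a list of 5 numbers: the gripper's target within -1 to 1 (shut at 1, half-way at 0, fully open at -1), then the shift along the tool's x, y, z in mm, then the turn about the tool's z in rad. In form: [[claw, tx, ty, tz, yaw], ...]. A call has 1 to 10 rows; each row shifts and turns the commanded pose from where the row before left it, along the tool's axes as they then stand; what a row does not reach is not made up. A row lasts 1/10 s, in which the tool goes at most 50 mm and 8.59 degrees, less where a joint would pass 70% of its speed; a pose out of reach is approached as far as the arm can. A call is refused whole if a number of a shift passes 50 or a number of a turn 0.15, either way. A call with a gripper value outside its range is refused whole. The fingers move at their own pace and stop on an object; the grip force is fixed at half the most. Time passes only in rows, so rows that do not move let the fingers close. It gives the time, the measured TCP pose, the force, the opening and the grip force at its end, in the units of the state.
- manip.get_state(): the state, without advancing time (a new reading comes with each control period).
- eyes.snapshot(name): name is "scene" or "top" or "wrist"; returns a dict with "pixels" (420x560x3 uint8, red, green, blue), "depth" (420x560 float32, m along the optical axis (not along the pixel's ray), 0 where there is no reading), "fx", "fy", "cx", "cy" (pixels), "k1" (the pictures are not rectified: a ray, as slopes to the right and down, at radius r is drawn at 1 + k1 r^2 times it, then the intrinsics apply), "T" (4x4, takes a point from camera to world coordinates). Camera axes: x right, y down, z forward; pixel columns grow to the right and rows downward; lengths in m; the calibration is good to about 2 mm. A picture is of the moment at which its call begins.
- manip.job_done(): hands the job in; it is judged then, once.
The state is a dict: "time": time; "q": joint angles; "dq": joint speeds; "joint_torque": joint torques, N m; "position": TCP position; "tool_rot": TCP orientation; "ft_force": force on the tool from outside, world axes, zero at the start; "ft_torque": the same for the moment, N m; "width": opening from 0.0 (shut) to 1.0 (fully open); "grip_force": force on a finger pad.
Only numpy, scipy, OpenCV 4.12 (cv2) and the standard library are available. Lean on these libraries where they do the work, as an engineer would, in place of code of your own. Each camera call takes 0.05 s, during which the arm holds its last target. There are 200 camera calls.

## Working session

There is one attempt and no reset: what is moved stays moved. The work goes in short steps, Python scripts to look and compute and a tool call to move; the robot and the scene stay as the last step left them, time stands still between calls to the robot, and variables do not carry over. Pictures are saved under pics/ and viewed, at most 14 in all, crops included, and the job is handed in when it is done.

Besides the shell and the picture viewer there is one more tool, called after "Call:" by a JSON object that holds its "method" and its "body". step_arm: Moves the arm, as the interface text tells. Its arguments: {"type":"object","properties":{"rows":{"type":"array","items":{"type":"array","items":{"type":"number"}}}},"required":["rows"]}

```bash
mkdir -p pics; cat > h.py <<'E'
import numpy as np, cv2
from plant import manip, eyes
def snap(n):
    s=eyes.snapshot(n); return s
def save(s,f,crop=None,scale=1):
    im=s["pixels"][:,:,::-1]
    if crop: x0,y0,x1,y1=crop; im=im[y0:y1,x0:x1]
    cv2.imwrite("pics/"+f,cv2.resize(im,None,fx=scale,fy=scale,interpolation=cv2.INTER_CUBIC))
def rays(s):
    v,u=np.mgrid[0:420,0:560]
    K=np.array([[s["fx"],0,s["cx"]],[0,s["fy"],s["cy"]],[0,0,1.]])
    p=np.stack([u,v],-1).reshape(-1,1,2).astype(float)
    return cv2.undistortPoints(p,K,np.array([s["k1"],0,0,0,0.])).reshape(420,560,2) if False else und(p,s)
def und(p,s):
    d=(p.reshape(-1,2)-[s["cx"],s["cy"]])/[s["fx"],s["fy"]]
    x=d.copy()
    for _ in range(20): x=d/(1+s["k1"]*(x**2).sum(1,keepdims=True))
    return x.reshape(420,560,2) if len(x)==420*560 else x
def cloud(s):
    r=rays(s); d=s["depth"][...,None]
    P=np.concatenate([r*d,d],-1)
    W=P@s["T"][:3,:3].T+s["T"][:3,3]
    W[s["depth"]==0]=np.nan
    return W
def pixz(s,uv,z):
    "pixels -> world at height z"
    r=und(np.array(uv,float).reshape(-1,2),s); D=np.c_[r,np.ones(len(r))]@s["T"][:3,:3].T; o=s["T"][:3,3]
    return o+D*((z-o[2])/D[:,2])[:,None]
E
python3 - <<'E'
from h import *
s=snap("top"); save(s,"top1.png",None,1.4); np.savez("top1.npz",**s)
s2=snap("scene"); save(s2,"scene1.png",None,1.4)
print(s["T"],s["fx"],s["k1"]); print(manip.get_state(), manip.tcp_to_grasp)
E
```

```text
[[ 0.02723376 -0.98296668  0.18175485  0.32778058]
 [-0.99898407 -0.03329324 -0.03037087  0.01359542]
 [ 0.03590477 -0.18074309 -0.98287476  1.08159103]
 [ 0.          0.          0.          1.        ]] 388.7114259090241 -0.11052255549630244
{'time': 0.1, 'q': array([ 1.52709233e+00,  3.59301514e-01,  1.11157134e-02, -3.12101544e-04,
       -1.22409688e+00, -2.88099620e-01]), 'dq': array([-0.0003106 , -0.00032357,  0.00259636,  0.00188368,  0.00018932,
       -0.00069411]), 'joint_torque': array([-9.55358300e-04, -5.84163237e+01,  2.93750185e+01,  7.01546699e+00,
        1.01862327e-02, -6.37491348e-05]), 'position': array([0.21976182, 0.63774095, 0.22570949]), 'tool_rot': array([ 3.14008419e+00, -1.41040447e-04, -3.31909777e-01]), 'ft_force': array([0.09940632, 0.30209646, 0.32416541]), 'ft_torque': array([ 0.01549792,  0.01375621, -0.00927958]), 'grip_force': 0.0, 'width': 1.000207279917023} -0.0188
```

View pics/top1.png

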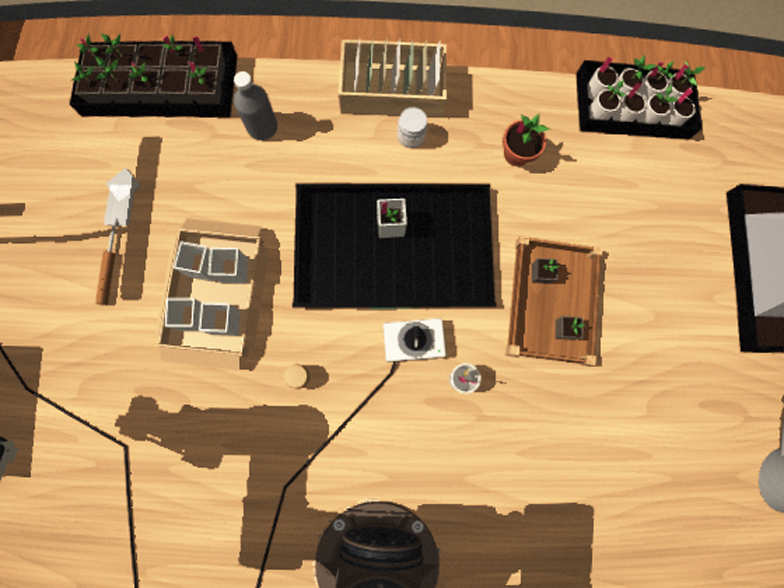

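View pics/scene1.png

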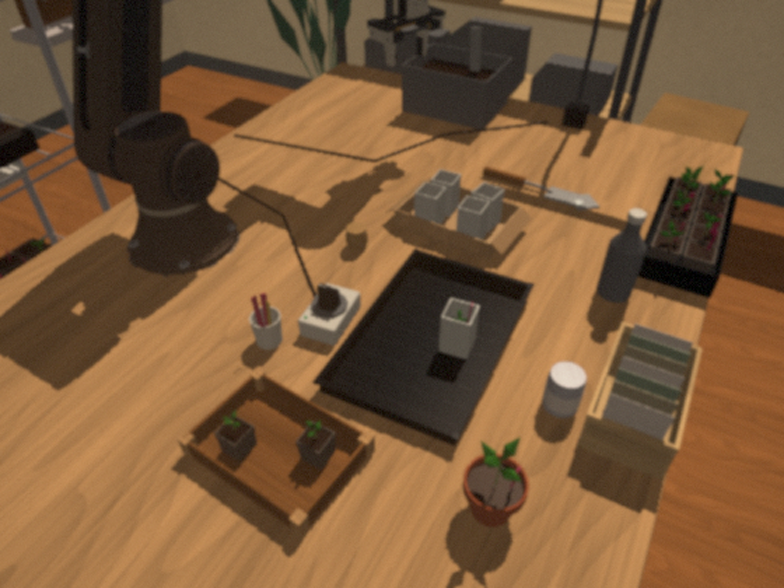

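Top view: two pots at about (390,192) and (408,233) px in the crate (right), four sleeves in the carton on the left, and the done pot at (279,155). The dial is at (296,241). The rest are bystanders.

```bash
python3 - <<'E'
from h import *
s=dict(np.load("top1.npz")); 
a=s["pixels"][150:265,100:200][:,:,::-1]; b=s["pixels"][160:275,355:455][:,:,::-1]
c=s["pixels"][215:285,260:360][:,:,::-1]
A=cv2.resize(a,None,fx=4,fy=4,interpolation=2);B=cv2.resize(b,None,fx=4,fy=4,interpolation=2)
cv2.imwrite("pics/c1.png",np.hstack([A,B]))
W=cloud(s)
def rect(m,name):
    P=W[m][:,:2]; 
    r=cv2.minAreaRect((P*1000).astype(np.float32)); print(name,len(P),np.round(r[0],1),np.round(r[1],1),round(r[2],1), np.round(np.median(W[m][:,2]),4))
z=W[...,2]; v,u=np.mgrid[0:420,0:560]
def comps(name,box,zl,zh,minn=8):
    m=(u>box[0])&(u<box[2])&(v>box[1])&(v<box[3])&(z>zl)&(z<zh)
    n,L,_,_=cv2.connectedComponentsWithStats(m.astype(np.uint8))[:4]
    for i in range(1,n):
        if (L==i).sum()>minn: rect(L==i,name)
comps("sleeve",(105,155,195,260),0.07,0.1)
comps("carton",(105,155,195,260),0.035,0.05,60)
comps("pot",(360,165,440,265),0.046,0.06)
comps("crate",(355,160,440,270),0.03,0.044,40)
comps("tray",(200,125,360,225),0.022,0.034,40)
comps("done",(250,130,310,180),0.07,0.1)
comps("dial",(270,220,330,260),0.07,0.1)
comps("box",(270,220,330,265),0.033,0.046)
E
```

```text
sleeve 417 [559.1 339. ] [121.9  57.1] 84.5 0.0847
sleeve 220 [457.5 381. ] [51.5 54.9] 1.7 0.0846
sleeve 185 [450.4 314.7] [52.9 50.3] 89.8 0.0864
carton 1517 [507.6 342.8] [187.2 271.5] 86.2 0.0423
pot 167 [ 572.1 -316.6] [41.5 43.1] 87.6 0.049
pot 11 [ 587.  -333.2] [ 6.7 11.7] 87.1 0.0504
pot 174 [ 457.7 -364.8] [45.3 40.6] 86.9 0.0495
pot 19 [ 471.1 -382.5] [10.5 12.8] 8.3 0.0492
crate 858 [ 514.7 -340.2] [173.6 244. ] 84.6 0.0385
tray 1722 [617.2 -13.4] [259.7 397.7] 2.4 0.0302
done 174 [664.   -6.6] [54.2 52.2] 5.7 0.0858
done 19 [665.4  -6.4] [ 7.  23.5] 23.2 0.077
dial 86 [425.8 -58.7] [13.2 41.3] 89.2 0.0833
box 853 [425.9 -58.8] [ 75.2 115.2] 6.4 0.04
```

View pics/c1.png

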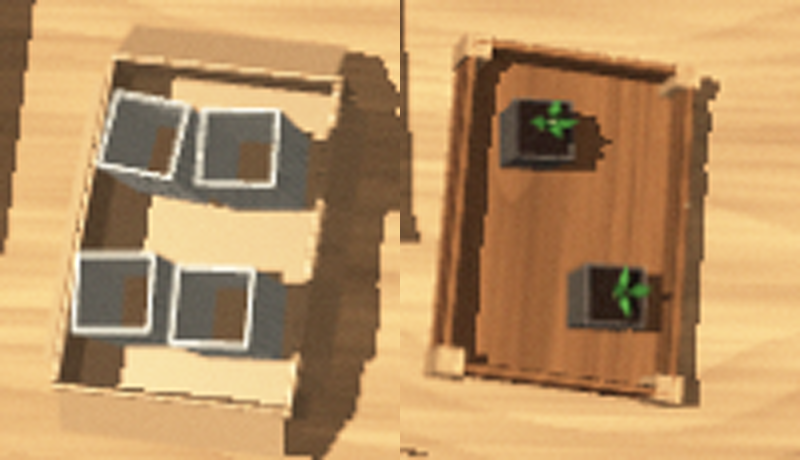

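The crops show the four sleeve rims (left) and the two pots (right), clear of the walls. I'll compute the sleeve centres from the clicked rim corners, then the first move.

```bash
cat >> h.py <<'E'
def to(x,y,z,yaw=None):
    "print tool-frame shift (mm) after turning by turn, to world target TCP"
    st=manip.get_state(); p=st["position"]; cy=st["tool_rot"][2]
    yaw=cy if yaw is None else np.radians(yaw)
    t=-(yaw-cy); t=(t+np.pi)%(2*np.pi)-np.pi
    d=(np.array([x,y,z])-p)*1000; c,sn=np.cos(yaw),np.sin(yaw)
    print("turn %.3f  then tx %.1f ty %.1f tz %.1f"%(t,c*d[0]+sn*d[1],sn*d[0]-c*d[1],-d[2]))
E
python3 - <<'E'
from h import *
s=dict(np.load("top1.npz"))
C={"nearR":[(176,268),(253,270),(247,345),(172,343)],"nearL":[(77,254),(154,255),(150,332),(74,332)],"farR":[(198,110),(278,111),(273,186),(196,184)],"farL":[(117,93),(187,105),(173,177),(100,165)]}
for n,c in C.items():
    P=pixz(s,np.array(c)/4-.4+[100,150],0.089)[:,:2]; e=np.diff(np.r_[P,P[:1]],axis=0)
    a=(np.degrees(np.arctan2(e[:,1],e[:,0]))+45)%90-45
    print(n,P.mean(0).round(4),np.linalg.norm(e,axis=1).round(3),a.round(1))
to(.572,-.3166,.22,-93)
E
```

```text
nearR [0.4505 0.3155] [0.051 0.049 0.049 0.049] [ 0.5 -0.   0.6  2. ]
nearL [0.4568 0.3809] [0.051 0.05  0.05  0.051] [1.3 2.2 2.2 3.5]
farR [0.5558 0.3086] [0.053 0.051 0.051 0.05 ] [1.  1.  0.4 3.8]
farL [0.5625 0.3709] [0.049 0.049 0.05  0.05 ] [-8.1 -5.5 -7.4 -7.3]
turn 1.291  then tx 934.6 ty -401.7 tz 5.7
```

Call:
{"method": "step_arm", "body": {"rows": [[-1,0,0,0,0.145],[-1,0,0,0,0.145],[-1,0,0,0,0.145],[-1,0,0,0,0.145],[-1,0,0,0,0.145],[-1,0,0,0,0.145],[-1,0,0,0,0.145],[-1,0,0,0,0.145],[-1,0,0,0,0.13]]}}

```text
time: 1.0
position: [0.2198, 0.6379, 0.226]
tool_rot: [3.141, -0.001, -1.628]
ft_force: [0.5, 0.3, 0.0]
width: 1.001
grip_force: 0.0
```

Call:
{"method": "step_arm", "body": {"rows": [[-1,44.5,-19,0,0],[-1,44.5,-19,0,0],[-1,44.5,-19,0,0],[-1,44.5,-19,0,0],[-1,44.5,-19,0,0],[-1,44.5,-19,0,0],[-1,44.5,-19,0,0],[-1,44.5,-19,0,0],[-1,44.5,-19,0,0],[-1,44.5,-19,0,0]]}}

```text
time: 2.0
position: [0.3869, 0.1821, 0.2266]
tool_rot: [-3.141, 0.0, -1.621]
ft_force: [1.1, -0.5, 0.4]
width: 1.0
grip_force: 0.0
```

Call:
{"method": "step_arm", "body": {"rows": [[-1,44.5,-19,0,0],[-1,44.5,-19,0,0],[-1,44.5,-19,0,0],[-1,44.5,-19,0,0],[-1,44.5,-19,0,0],[-1,44.5,-19,0,0],[-1,44.5,-19,0,0],[-1,44.5,-19,0,0],[-1,44.5,-19,0,0],[-0.5,0,0,0,0]]}}

```text
time: 3.0
position: [0.5379, -0.2292, 0.225]
tool_rot: [3.139, -0.001, -1.626]
ft_force: [-0.1, 1.4, -0.6]
width: 0.954
grip_force: 0.0
```

```bash
cat >> h.py <<'E'
def rects(s,box,zl,zh,minn=40):
    W=cloud(s); z=W[...,2]; v,u=np.mgrid[0:420,0:560]
    x0,x1,y0,y1=box; m=(W[...,0]>x0)&(W[...,0]<x1)&(W[...,1]>y0)&(W[...,1]<y1)&(z>zl)&(z<zh)
    n,L=cv2.connectedComponents(m.astype(np.uint8))
    for i in range(1,n):
        k=L==i
        if k.sum()>minn:
            r=cv2.minAreaRect((W[k][:,:2]*1000).astype(np.float32)); print(k.sum(),np.round(r[0],1),np.round(r[1],1),round((r[2]+45)%90-45,1),W[k][:,2].max().round(4))
E
python3 - <<'E'
from h import *
s=snap("wrist"); save(s,"w1.png")
rects(s,(.40,.63,-.42,-.25),.044,.058)
print(manip.get_state()["position"],manip.get_state()["tool_rot"])
to(.572,-.3166,.12,-93)
E
```

```text
1541 [ 459.2 -365.6] [42.9 42.2] -2.6 0.0557
181 [ 444.2 -377.5] [15.9 14.3] -9.0 0.0544
1485 [ 573.3 -318. ] [42.6 42.5] -1.2 0.0548
[ 0.53709668 -0.22719308  0.22503195] [ 3.13907608e+00  3.50266663e-05 -1.62610421e+00]
turn -0.003  then tx 87.5 ty -39.5 tz 105.0
```

View pics/w1.png

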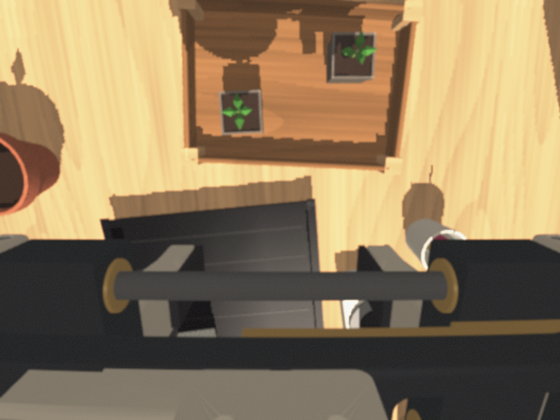

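The wrist view shows both pots cleanly, at (240,110) and (352,55) px. The depth squares measure 42 mm, matching the rim. Going for pot A at (0.573,-0.318).

```bash
python3 - <<'E'
from h import *
to(.5733,-.318,.025,-91.5)
E
```

```text
turn -0.029  then tx 89.8 ty -38.6 tz 200.0
```

Call:
{"method": "step_arm", "body": {"rows": [[-0.3,0,0,0,-0.029],[-0.3,30,-13,0,0],[-0.3,30,-13,0,0],[-0.3,30,-13,0,0],[-0.3,0,0,40,0],[-0.3,0,0,40,0],[-0.3,0,0,20,0],[-0.3,0,0,0,0]]}}

```text
time: 3.85
position: [0.5723, -0.3132, 0.1234]
tool_rot: [3.136, 0.002, -1.59]
ft_force: [-1.1, -0.5, 0.7]
width: 0.651
grip_force: 0.0
```

```bash
python3 - <<'E'
from h import *
to(.5733,-.318,.025,-91.5)
E
```

```text
turn 0.007  then tx 4.8 ty -1.1 tz 98.4
```

Call:
{"method": "step_arm", "body": {"rows": [[-0.3,4.5,-1,0,0],[-0.3,0,0,30,0],[-0.3,0,0,30,0],[-0.3,0,0,20,0],[-0.3,0,0,0,0],[-0.3,0,0,0,0]]}}

```text
time: 4.45
position: [0.5766, -0.3203, 0.0486]
tool_rot: [-3.139, -0.001, -1.592]
ft_force: [1.3, -0.7, 0.5]
width: 0.646
grip_force: 0.0
```

```bash
python3 - <<'E'
from h import *
to(.5733,-.318,.025,-91.5)
E
```

```text
turn 0.005  then tx -2.2 ty 3.3 tz 23.6
```

Call:
{"method": "step_arm", "body": {"rows": [[-0.3,0,0,0,0],[-0.3,0,0,0,0]]}}

```text
time: 4.65
position: [0.5764, -0.3203, 0.0486]
tool_rot: [-3.139, -0.001, -1.592]
ft_force: [-0.1, -0.1, 0.2]
width: 0.649
grip_force: 0.0
```

Call:
{"method": "step_arm", "body": {"rows": [[-0.3,0,0,0,0]]}}

```text
time: 4.75
position: [0.5759, -0.3201, 0.0479]
tool_rot: [-3.14, -0.0, -1.593]
ft_force: [0.3, 0.6, -1.0]
width: 0.651
grip_force: 0.0
```

Call:
{"method": "step_arm", "body": {"rows": [[-0.3,-2,2.8,0,0],[-0.3,0,0,12,0],[-0.3,0,0,11,0],[-0.3,0,0,0,0],[0.4,0,0,0,0],[0.4,0,0,0,0],[0.4,0,0,0,0],[0.4,0,0,0,0]]}}

```text
time: 5.55
position: [0.5726, -0.3179, 0.0238]
tool_rot: [-3.141, -0.0, -1.593]
ft_force: [0.5, -0.2, -1.7]
width: 0.477
grip_force: 30.0
```

Call:
{"method": "step_arm", "body": {"rows": [[0.4,0,0,0,0],[0.4,0,0,0,0],[0.4,0,0,0,0]]}}

```text
time: 5.85
position: [0.5726, -0.318, 0.0237]
tool_rot: [-3.141, -0.0, -1.593]
ft_force: [0.7, 1.0, -0.8]
width: 0.475
grip_force: 30.0
```

Call:
{"method": "step_arm", "body": {"rows": [[0.4,0,0,-30,0],[0.4,0,0,-35,0],[0.4,0,0,-35,0],[0.4,-38,-2.5,0,0],[0.4,-38,-2.5,0,0],[0.4,-38,-2.5,0,0],[0.4,-38,-2.5,0,0],[0.4,-36,-2,0,0],[0.4,0,0,0,0],[0.4,0,0,0,0]]}}

```text
time: 6.85
position: [0.5885, -0.1293, 0.1236]
tool_rot: [3.141, -0.0, -1.591]
ft_force: [1.1, -0.3, -1.1]
width: 0.478
grip_force: 30.0
```

Call:
{"method": "step_arm", "body": {"rows": [[0.4,0,0,40,0],[0.4,0,0,30,0],[0.4,0,0,15,0],[0.4,0,0,10,0],[0.4,0,0,5,0],[0.4,0,0,0,0],[0.4,0,0,0,0]]}}

```text
time: 7.55
position: [0.5892, -0.1305, 0.0244]
tool_rot: [-3.14, -0.0, -1.593]
ft_force: [0.2, 0.4, -1.5]
width: 0.475
grip_force: 30.0
```

```bash
python3 - <<'E'
from h import *
print(manip.get_state()["width"])
to(.585,-.130,.0215,-91.5)
E
```

```text
0.47487077323635035
turn 0.004  then tx -0.4 ty 4.2 tz 2.9
```

Call:
{"method": "step_arm", "body": {"rows": [[0.4,0,0,2.5,0],[0.4,0,0,0,0],[-0.3,0,0,0,0],[-0.3,0,0,0,0],[-0.3,0,0,0,0],[-0.3,0,0,-20,0],[-0.3,0,0,-40,0],[-0.3,0,0,-50,0],[-0.3,0,0,-50,0],[-0.3,0,0,-40,0]]}}

```text
time: 8.55
position: [0.589, -0.1304, 0.2246]
tool_rot: [-3.139, -0.0, -1.593]
ft_force: [1.0, 0.1, 0.0]
width: 0.649
grip_force: 0.0
```

Call:
{"method": "step_arm", "body": {"rows": [[-0.3,22,32,0,0],[-0.3,22,32,0,0],[-0.3,22,32,0,0],[-0.3,22,32,0,0],[-0.3,22,0,0,0],[-0.3,0,0,0,0],[-0.3,0,0,0,0]]}}

```text
time: 9.25
position: [0.458, -0.2377, 0.2212]
tool_rot: [-3.141, 0.0, -1.594]
ft_force: [-0.3, 0.1, 0.6]
width: 0.654
grip_force: 0.0
```

```bash
python3 - <<'E'
from h import *
s=snap("wrist")
rects(s,(.40,.63,-.42,-.25),.044,.058)
to(.459,-.365,.025,-92)
s=snap("top")
rects(s,(.52,.72,-.18,.16),.04,.058)
E
```

```text
1629 [ 458.8 -365.8] [42.5 41. ] -2.5 0.0549
turn 0.012  then tx 127.6 ty -5.2 tz 196.1
```

Call:
{"method": "step_arm", "body": {"rows": [[-0.3,0,0,0,0.02],[-0.3,43,-2.5,0,0],[-0.3,43,-2.5,0,0],[-0.3,42.5,0,0,0],[-0.3,0,0,50,0],[-0.3,0,0,50,0],[-0.3,0,0,40,0],[-0.3,0,0,10,0],[-0.3,0,0,0,0],[-0.3,0,0,0,0]]}}

```text
time: 10.35
position: [0.4594, -0.3664, 0.0729]
tool_rot: [-3.14, -0.001, -1.612]
ft_force: [0.8, 0.2, 1.5]
width: 0.65
grip_force: 0.0
```

```bash
python3 - <<'E'
from h import *
to(.4588,-.3658,.0238,-92.5)
E
```

```text
turn 0.003  then tx -0.6 ty 0.6 tz 49.1
```

Call:
{"method": "step_arm", "body": {"rows": [[-0.3,-0.5,0.5,20,0],[-0.3,0,0,20,0],[-0.3,0,0,9,0],[-0.3,0,0,0,0],[0.4,0,0,0,0],[0.4,0,0,0,0],[0.4,0,0,0,0],[0.4,0,0,0,0],[0.4,0,0,0,0],[0.4,0,0,-30,0]]}}

```text
time: 11.35
position: [0.4549, -0.3642, 0.0493]
tool_rot: [3.136, 0.003, -1.614]
ft_force: [0.2, 0.2, -1.8]
width: 0.477
grip_force: 30.0
```

Call:
{"method": "step_arm", "body": {"rows": [[0.4,0,0,-45,0],[0.4,0,0,-45,0],[0.4,0,0,-10,0],[0.4,-47,-10.7,0,0],[0.4,-47,-10.7,0,0],[0.4,-47,-10.7,0,0],[0.4,-47,-10.7,0,0],[0.4,-47,-10.7,0,0],[0.4,-47,-10.7,0,0],[0.4,-47,-10.7,0,0]]}}

```text
time: 12.35
position: [0.5457, -0.038, 0.1518]
tool_rot: [3.141, 0.0, -1.613]
ft_force: [1.4, -0.4, -1.3]
width: 0.475
grip_force: 30.0
```

Call:
{"method": "step_arm", "body": {"rows": [[0.4,-47,-10.7,0,0],[0.4,-47,-10.7,0,0],[0.4,-47,-10.7,0,0],[0.4,0,0,0,0],[0.4,0,0,0,0],[0.4,0,0,40,0],[0.4,0,0,40,0],[0.4,0,0,20,0],[0.4,0,0,0,0],[0.4,0,0,0,0]]}}

```text
time: 13.35
position: [0.5841, 0.0986, 0.0525]
tool_rot: [3.141, -0.001, -1.614]
ft_force: [-0.1, -0.4, -0.4]
width: 0.477
grip_force: 30.0
```

```bash
python3 - <<'E'
from h import *
print(manip.get_state()["width"])
to(.585,.10,.022,-92.3)
E
```

```text
0.47674956336063257
turn -0.003  then tx -1.4 ty -0.9 tz 30.5
```

Call:
{"method": "step_arm", "body": {"rows": [[0.4,-1,-1,20,0],[0.4,0,0,7,0],[0.4,0,0,3.5,0],[0.4,0,0,0,0],[-0.3,0,0,0,0],[-0.3,0,0,0,0],[-0.3,0,0,0,0],[-0.3,0,0,-20,0],[-0.3,0,0,-40,0],[-0.3,0,0,-50,0]]}}

```text
time: 14.35
position: [0.5837, 0.1, 0.1313]
tool_rot: [3.138, -0.002, -1.613]
ft_force: [1.0, 1.8, -0.6]
width: 0.65
grip_force: 0.0
```

Call:
{"method": "step_arm", "body": {"rows": [[-0.3,0,0,-50,0],[-0.3,0,0,-50,0],[-1,-43,12.4,0,0],[-1,-43,12.4,0,0],[-1,-43,12.4,0,0],[-1,-43,12.4,0,0],[-1,-43,12.4,0,0],[-1,-43,12.4,0,0],[-1,-43,12.4,0,0],[-1,-43,12.4,0,0]]}}

```text
time: 15.35
position: [0.4996, 0.4502, 0.2321]
tool_rot: [-3.141, 0.0, -1.612]
ft_force: [0.5, -0.3, -0.3]
width: 1.001
grip_force: 0.0
```

Call:
{"method": "step_arm", "body": {"rows": [[-1,0,0,0,0],[-1,0,0,0,0],[-1,0,0,0,0]]}}

```text
time: 15.65
position: [0.5004, 0.4478, 0.2317]
tool_rot: [3.142, -0.0, -1.613]
ft_force: [0.6, -0.2, 0.0]
width: 1.001
grip_force: 0.0
```

```bash
python3 - <<'E'
from h import *
s=snap("wrist"); save(s,"w2.png"); np.savez("w2.npz",**s)
rects(s,(.40,.62,.26,.42),.08,.10)
print(manip.get_state()["position"])
s=snap("top"); save(s,"t2.png",(190,110,380,260),4)
print(1);rects(s,(.52,.72,-.18,.16),.04,.058)
E
```

```text
1281 [556.8 307.3] [52.5 53.5] 1.5 0.0931
1153 [451.3 314.9] [53.3 53.1] -0.5 0.0927
933 [562.9 371.3] [52.8 53.4] -8.8 0.0931
806 [458.  380.7] [52.3 52.8] 2.2 0.093
[0.50062331 0.44746863 0.23184739]
1
153 [671.2  -7.1] [36.2 44.9] 7.3 0.0576
207 [584.4 100.4] [42.1 43.2] -2.7 0.0539
183 [ 588.7 -130.7] [42.1 43.5] -1.1 0.0564
```

View pics/w2.png

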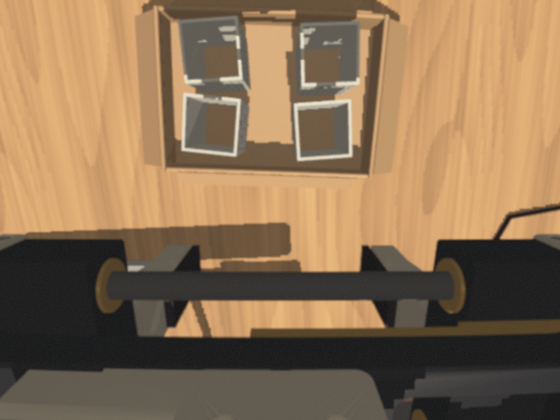

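View pics/t2.png

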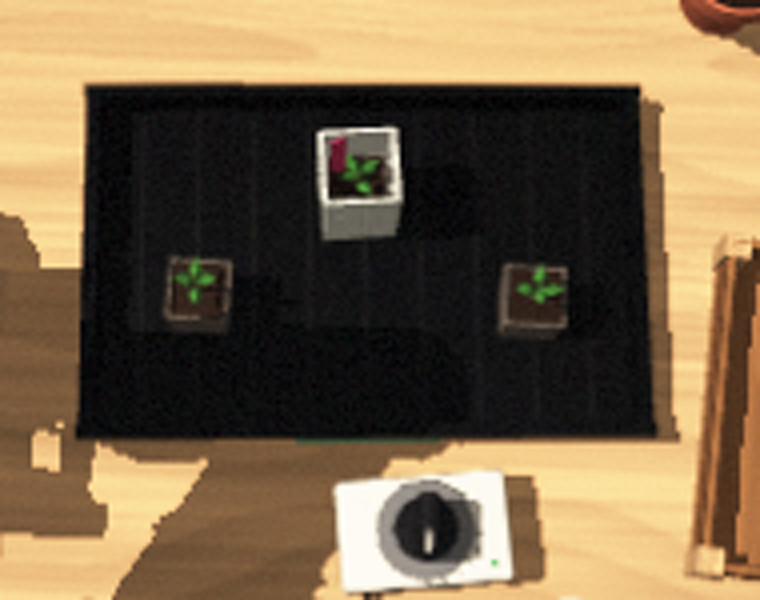

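The top view shows both pots upright in the tray at (197,290) and (533,298) px in the crop. The wrist view shows four clear sleeve rims. I'll take the far right sleeve first, for pot B.

```bash
python3 - <<'E'
from h import *
to(.5568,.3073,.051,-88.5)
E
```

```text
turn -0.069  then tx 141.5 ty -52.4 tz 181.0
```

Call:
{"method": "step_arm", "body": {"rows": [[-0.6,0,0,0,-0.069],[-0.6,35.5,-13,0,0],[-0.6,35.5,-13,0,0],[-0.6,35.5,-13,0,0],[-0.6,35,-13.4,0,0],[-0.6,0,0,45,0],[-0.6,0,0,45,0],[-0.6,0,0,20,0],[-0.6,0,0,0,0],[-0.6,0,0,0,0]]}}

```text
time: 16.75
position: [0.5573, 0.3079, 0.1226]
tool_rot: [-3.141, 0.0, -1.544]
ft_force: [0.3, 0.6, 0.0]
width: 0.801
grip_force: 0.0
```

```bash
python3 - <<'E'
from h import *
to(.5568,.3073,.051,-88.5)
E
```

```text
turn 0.000  then tx 0.6 ty 0.5 tz 71.6
```

Call:
{"method": "step_arm", "body": {"rows": [[-0.6,0.5,0.5,30,0],[-0.6,0,0,30,0],[-0.6,0,0,11.5,0],[-0.6,0,0,0,0],[0.4,0,0,0,0],[0.4,0,0,0,0],[0.4,0,0,0,0],[0.4,0,0,0,0],[0.4,0,0,0,0]]}}

```text
time: 17.65
position: [0.5568, 0.3085, 0.0516]
tool_rot: [-3.14, 0.001, -1.543]
ft_force: [-1.5, -0.0, 6.2]
width: 0.592
grip_force: 30.0
```

Call:
{"method": "step_arm", "body": {"rows": [[0.4,0,0,-30,0],[0.4,0,0,-50,0],[0.4,0,0,-50,0],[0.4,0,0,0,0.067],[0.4,41,-7,0,0],[0.4,41,-7,0,0],[0.4,41,-7,0,0],[0.4,41,-7,0,0],[0.4,0,0,0,0],[0.4,0,0,0,0]]}}

```text
time: 18.65
position: [0.5777, 0.1419, 0.1805]
tool_rot: [-3.141, 0.0, -1.613]
ft_force: [0.8, 0.3, -1.4]
width: 0.592
grip_force: 29.9
```

```bash
python3 - <<'E'
from h import *
to(.5844,.1003,.050,-92.4)
s=snap("wrist")
save(s,"w3.png")
s=snap("top")
rects(s,(.54,.63,.05,.15),.04,.058)
E
```

```text
turn -0.000  then tx 41.3 ty -8.5 tz 130.5
205 [584.5 100.1] [42.2 44.4] -3.7 0.0555
```

View pics/w3.png

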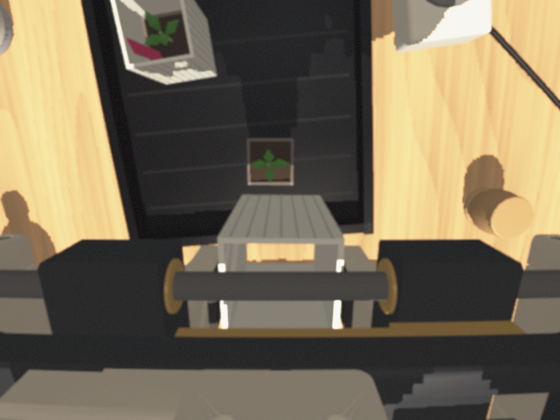

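Call:
{"method": "step_arm", "body": {"rows": [[0.4,20,-4,0,0],[0.4,20,-4.5,0,0],[0.4,0,0,20,0],[0.4,0,0,20,0],[0.4,0,0,0,0],[0.4,0,0,0,0],[0.4,0,0,0,0]]}}

```text
time: 19.45
position: [0.5851, 0.1035, 0.1412]
tool_rot: [-3.14, 0.0, -1.61]
ft_force: [0.0, 0.3, 0.5]
width: 0.595
grip_force: 29.9
```

```bash
python3 - <<'E'
from h import *
to(.5844,.1014,.050,-92.4)
s=snap("wrist")
W=cloud(s); v,u=np.mgrid[0:420,0:560]
rects(s,(.54,.64,.05,.16),.09,.2)
E
```

```text
turn 0.003  then tx 2.1 ty 0.6 tz 91.2
8589 [585.4 100.7] [51.1 85.4] -2.3 0.1818
4323 [585.7 110.5] [33.  60.4] -2.1 0.2
```

```bash
python3 - <<'E'
from h import *
s=snap("wrist"); W=cloud(s); p=manip.get_state()["position"]; yaw=manip.get_state()["tool_rot"][2]
m=(abs(W[...,0]-.585)<.02)&(W[...,2]>.105)&(W[...,2]<.165)&(W[...,1]>.05)&(W[...,1]<.1)
P=W[m]-p; tx=P[:,0]*np.cos(yaw)+P[:,1]*np.sin(yaw)
print(len(tx),np.percentile(tx,[5,25,50,75,95])*1000)
for a in (.11,.13,.15): 
  k=abs(W[m][:,2]-a)<.01; print(a,k.sum(),np.median(tx[k])*1000 if k.any() else 0)
to(.5844,.1014,.050,-92.4)
E
```

```text
2156 [27.0733558  27.27276604 27.4226139  27.55888628 27.76759093]
0.11 357 27.495038269423908
0.13 623 27.450380717459304
0.15 889 27.39185542100166
turn 0.003  then tx 1.9 ty 0.5 tz 91.2
```

Call:
{"method": "step_arm", "body": {"rows": [[0.4,1.7,0.5,0,0],[0.4,0,0,15,0],[0.4,0,0,15,0],[0.4,0,0,5,0],[0.4,0,0,0,0],[0.4,0,0,0,0],[0.4,0,0,0,0]]}}

```text
time: 20.25
position: [0.5844, 0.1011, 0.106]
tool_rot: [-3.14, 0.0, -1.611]
ft_force: [-0.5, -0.8, -0.8]
width: 0.595
grip_force: 29.9
```

```bash
python3 - <<'E'
from h import *
to(.5844,.1016,.0506,-92.4)
E
```

```text
turn 0.002  then tx -0.5 ty -0.0 tz 55.4
```

Call:
{"method": "step_arm", "body": {"rows": [[0.4,-0.4,0,5,0],[0.4,0,0,5,0],[0.4,0,0,5,0],[0.4,0,0,5,0],[0.4,0,0,0,0]]}}

```text
time: 20.75
position: [0.5832, 0.1011, 0.084]
tool_rot: [3.14, -0.001, -1.611]
ft_force: [0.3, -0.4, 0.0]
width: 0.591
grip_force: 29.9
```

Call:
{"method": "step_arm", "body": {"rows": [[0.4,0,0,10,0],[0.4,0,0,10,0],[0.4,0,0,8,0],[0.4,0,0,4,0],[0.4,0,0,1.5,0],[0.4,0,0,0,0]]}}

```text
time: 21.35
position: [0.5838, 0.1012, 0.0514]
tool_rot: [3.141, -0.0, -1.611]
ft_force: [0.3, 0.1, -0.3]
width: 0.591
grip_force: 29.9
```

Call:
{"method": "step_arm", "body": {"rows": [[0.4,0,0,1.5,0],[0.4,0,0,0,0],[-0.6,0,0,0,0],[-0.6,0,0,0,0],[-0.6,0,0,0,0],[-0.6,0,0,-15,0],[-0.6,0,0,-45,0],[-0.6,0,0,-50,0],[-0.6,0,0,-50,0],[-0.6,0,0,0,-0.033]]}}

```text
time: 22.35
position: [0.5875, 0.1023, 0.2183]
tool_rot: [-3.13, 0.004, -1.576]
ft_force: [1.0, -0.2, 0.7]
width: 0.8
grip_force: 0.0
```

Call:
{"method": "step_arm", "body": {"rows": [[-0.6,-35.5,22.5,0,0],[-0.6,-35.5,22.5,0,0],[-0.6,-35.5,22.5,0,0],[-0.6,-35.5,22.5,0,0],[-0.6,-35.5,22.5,0,0],[-0.6,-35.5,22.5,0,0],[-0.6,0,0,45,0],[-0.6,0,0,45,0],[-0.6,0,0,0,0],[-0.6,0,0,0,0]]}}

```text
time: 23.35
position: [0.4506, 0.3151, 0.1205]
tool_rot: [3.141, -0.002, -1.577]
ft_force: [0.3, 0.4, 1.6]
width: 0.801
grip_force: 0.0
```

```bash
python3 - <<'E'
from h import *
to(.4513,.3155,.051,-90.5)
s=snap("top")
rects(s,(.52,.72,-.18,.16),.04,.058)
print();rects(s,(.52,.72,-.18,.16),.08,.095,20)
E
```

```text
turn 0.002  then tx -0.4 ty -0.7 tz 69.5
154 [670.9  -6.9] [36.2 45.7] 5.2 0.0575
196 [588.6 101.2] [44.1 38.5] -3.7 0.0576
180 [ 588.3 -130.5] [42.3 43.3] -1.1 0.0554

113 [664.2  -6.6] [53.9 52.3] 4.8 0.0939
116 [583.3  99.8] [52.5 53.2] -2.7 0.0929
```

Call:
{"method": "step_arm", "body": {"rows": [[-0.6,0,-0.5,30,0],[-0.6,0,0,30,0],[-0.6,0,0,9,0],[-0.6,0,0,0,0],[0.4,0,0,0,0],[0.4,0,0,0,0],[0.4,0,0,0,0],[0.4,0,0,0,0],[0.4,0,0,0,0]]}}

```text
time: 24.3
position: [0.4514, 0.316, 0.0525]
tool_rot: [-3.14, 0.002, -1.577]
ft_force: [-1.1, -1.0, 6.8]
width: 0.591
grip_force: 30.0
```

Call:
{"method": "step_arm", "body": {"rows": [[0.4,0,0,-30,0],[0.4,0,0,-50,0],[0.4,0,0,-50,0],[0.4,0,0,0,0.012],[0.4,44,-14.5,0,0],[0.4,44,-14.5,0,0],[0.4,44,-14.5,0,0],[0.4,44,-14.5,0,0],[0.4,44,-14.5,0,0],[0.4,44,-14.5,0,0]]}}

```text
time: 25.3
position: [0.5331, 0.0479, 0.1817]
tool_rot: [-3.141, 0.0, -1.589]
ft_force: [1.3, 0.2, 0.8]
width: 0.592
grip_force: 30.0
```

Call:
{"method": "step_arm", "body": {"rows": [[0.4,44,-14.5,0,0],[0.4,44,-14.5,0,0],[0.4,44,-14.5,0,0],[0.4,44,-14.5,0,0],[0.4,0,0,20,0],[0.4,0,0,20,0],[0.4,0,0,0,0],[0.4,0,0,0,0],[0.4,0,0,0,0]]}}

```text
time: 26.2
position: [0.5882, -0.1271, 0.1425]
tool_rot: [-3.14, -0.0, -1.589]
ft_force: [-0.2, -0.4, 0.0]
width: 0.593
grip_force: 30.0
```

```bash
python3 - <<'E'
from h import *
s=snap("wrist"); W=cloud(s); p=manip.get_state()["position"]; yaw=manip.get_state()["tool_rot"][2]
m=(abs(W[...,0]-.588)<.02)&(W[...,2]>.105)&(W[...,2]<.165)&(W[...,1]>-.18)&(W[...,1]<-.13)
P=W[m]-p; tx=P[:,0]*np.cos(yaw)+P[:,1]*np.sin(yaw)
print(len(tx),np.percentile(tx,[5,50,95])*1000)
o=np.median(tx)-.026; print(o,p)
to(.5886,-.1306+o,.0506,-91.1)
s=snap("top");rects(s,(.52,.65,-.22,-.09),.04,.058)
rects(s,(.5,.67,.05,.16),.08,.095,20)
E
```

```text
2129 [26.7419431  27.08032916 27.39402694]
0.0010803291601909973 [ 0.58824104 -0.12703693  0.14249654]
turn 0.001  then tx 2.5 ty -0.4 tz 91.9
```

```bash
python3 - <<'E'
from h import *
s=snap("scene"); W=cloud(s); save(s,"s2.png",(180,150,460,360),2.8)
m=(W[...,2]>.02)&(W[...,2]<.05)&(W[...,0]>.53)&(W[...,0]<.65)&(W[...,1]>-.19)&(W[...,1]<-.07)
print(m.sum(),np.percentile(W[m],[3,50,97],axis=0))
E
```

```text
329 [[ 0.56955804 -0.15139213  0.02212886]
 [ 0.59383008 -0.13984078  0.04644872]
 [ 0.60966461 -0.11205073  0.04976006]]
```

View pics/s2.png

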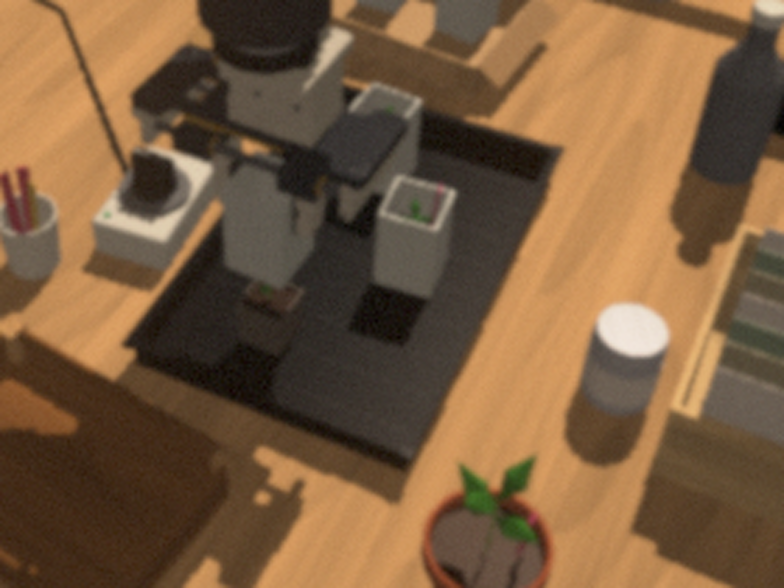

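Pot A is still under the held sleeve at (270,315) px, unmoved. Its extents agree with (0.5886,-0.1305).

Call:
{"method": "step_arm", "body": {"rows": [[0.4,2.5,-0.4,0,0],[0.4,0,0,15,0],[0.4,0,0,15,0],[0.4,0,0,5,0],[0.4,0,0,0,0],[0.4,0,0,0,0],[0.4,0,0,0,0]]}}

```text
time: 27.05
position: [0.5883, -0.13, 0.1069]
tool_rot: [-3.14, -0.0, -1.59]
ft_force: [-0.6, 0.2, -0.0]
width: 0.591
grip_force: 30.0
```

```bash
python3 - <<'E'
from h import *
to(.5886,-.1294,.0515,-91.1)
E
```

```text
turn 0.000  then tx -0.6 ty -0.3 tz 55.4
```

Call:
{"method": "step_arm", "body": {"rows": [[0.4,-0.5,-0.3,5,0],[0.4,0,0,5,0],[0.4,0,0,5,0],[0.4,0,0,5,0],[0.4,0,0,0,0]]}}

```text
time: 27.55
position: [0.5874, -0.1295, 0.085]
tool_rot: [3.14, -0.0, -1.59]
ft_force: [-0.7, 0.4, 0.8]
width: 0.597
grip_force: 30.0
```

Call:
{"method": "step_arm", "body": {"rows": [[0.4,0,0,10,0],[0.4,0,0,10,0],[0.4,0,0,8,0],[0.4,0,0,4,0],[0.4,0,0,3,0],[0.4,0,0,0,0]]}}

```text
time: 28.15
position: [0.5881, -0.1295, 0.0515]
tool_rot: [3.142, -0.0, -1.59]
ft_force: [-2.2, -0.5, 4.6]
width: 0.596
grip_force: 30.0
```

Call:
{"method": "step_arm", "body": {"rows": [[-0.6,0,0,0,0],[-0.6,0,0,0,0],[-0.6,0,0,0,0],[-0.6,0,0,-15,0],[-0.6,0,0,-45,0],[-0.6,0,0,-50,0],[-0.6,0,0,-50,0],[-0.6,-50,0,0,0],[-0.6,-50,0,0,0],[-0.6,-50,0,0,0]]}}

```text
time: 29.15
position: [0.5908, 0.0218, 0.2117]
tool_rot: [-3.14, 0.001, -1.591]
ft_force: [1.1, -0.4, -0.9]
width: 0.797
grip_force: 0.0
```

Call:
{"method": "step_arm", "body": {"rows": [[-0.6,-50,0,0,0],[-0.6,0,0,0,-0.145],[-0.6,0,0,0,-0.145],[-0.6,0,0,0,-0.145],[-0.6,0,0,0,-0.145],[-0.6,0,0,0,-0.145],[-0.6,0,0,0,-0.145],[-0.6,0,0,0,-0.145],[-0.6,0,0,0,-0.145],[-0.6,0,0,0,-0.145]]}}

```text
time: 30.15
position: [0.5918, 0.0705, 0.2109]
tool_rot: [3.142, 0.0, -0.279]
ft_force: [-0.0, -0.8, 1.0]
width: 0.8
grip_force: 0.0
```

Call:
{"method": "step_arm", "body": {"rows": [[-0.6,0,0,0,-0.145],[-0.6,0,0,0,-0.145],[-0.6,0,0,0,0],[-0.6,0,0,0,0]]}}

```text
time: 30.55
position: [0.5919, 0.0705, 0.211]
tool_rot: [3.142, 0.0, 0.001]
ft_force: [0.1, 0.2, 0.2]
width: 0.8
grip_force: 0.0
```

```bash
python3 - <<'E'
from h import *
s=snap("top"); save(s,"t3.png",(190,110,380,260),4)
rects(s,(.52,.72,-.2,.16),.08,.095,20)
print("pots");rects(s,(.52,.72,-.2,.16),.04,.058)
print("dial");rects(s,(.37,.48,-.12,0),.07,.1,20)
to(.4258,-.0587,.12,0)
E
```

```text
113 [582.9  99.6] [52.5 53.9] -2.8 0.0932
111 [ 587.1 -130.3] [51.5 53.4] -0.7 0.0931
pots
191 [588.8 101.4] [44.6 38.9] -2.8 0.0573
175 [ 592.7 -134. ] [42.6 39.2] -1.6 0.0573
dial
84 [425.7 -59.2] [41.5 13.1] 0.7 0.087
turn 0.001  then tx -166.1 ty 129.2 tz 91.0
```

View pics/t3.png

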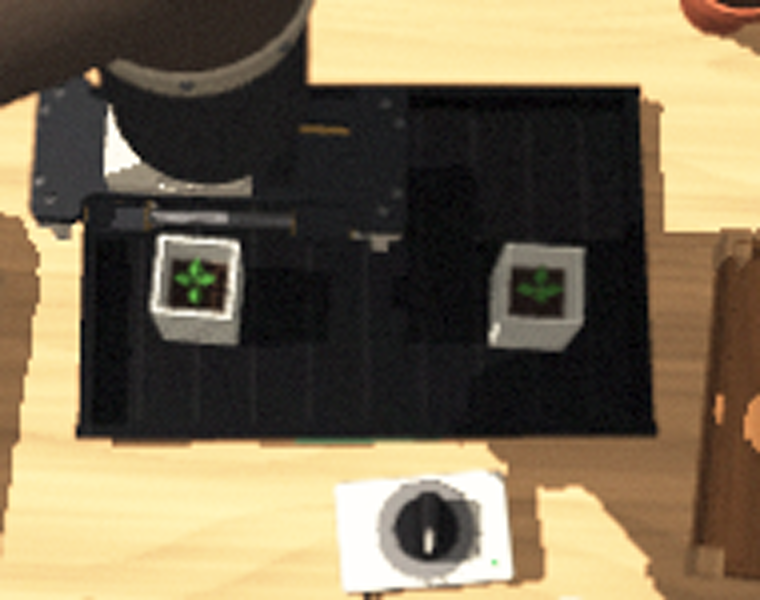

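Call:
{"method": "step_arm", "body": {"rows": [[0,-33,26,0,0],[0,-33,26,0,0],[0,-33,26,0,0],[0,-33,26,0,0],[0,-34,25.7,0,0],[0,0,0,45,0],[0,0,0,45,0],[0,0,0,0,0],[0,0,0,0,0],[0,0,0,0,0]]}}

```text
time: 31.6
position: [0.4283, -0.0597, 0.123]
tool_rot: [-3.142, -0.002, 0.005]
ft_force: [0.7, 0.5, 0.4]
width: 0.504
grip_force: 0.0
```

```bash
python3 - <<'E'
from h import *
to(.4258,-.0590,.058,0)
E
```

```text
turn 0.005  then tx -2.5 ty -0.7 tz 65.0
```

Call:
{"method": "step_arm", "body": {"rows": [[0,-2.5,-0.7,30,0],[0,0,0,35,0],[0,0,0,0,0],[0,0,0,0,0],[1,0,0,0,0],[1,0,0,0,0],[1,0,0,0,0],[1,0,0,0,0],[1,0,0,0,0]]}}

```text
time: 32.5
position: [0.4247, -0.0586, 0.0567]
tool_rot: [-3.14, -0.002, 0.005]
ft_force: [-2.0, 7.4, 4.4]
width: 0.155
grip_force: 30.0
```

Call:
{"method": "step_arm", "body": {"rows": [[1,0,0,0,0.13],[1,0,0,0,0.13],[1,0,0,0,0.13],[1,0,0,0,0.13],[1,0,0,0,0.13],[1,0,0,0,0.13],[1,0,0,0,0.13],[1,0,0,0,0.13],[1,0,0,0,0.13],[1,0,0,0,0]]}}

```text
time: 33.5
position: [0.4262, -0.0566, 0.0567]
tool_rot: [-3.136, 0.002, -1.17]
ft_force: [-1.6, 20.2, 2.7]
width: 0.157
grip_force: 30.0
```

```bash
python3 - <<'E'
from h import *
s=manip.get_state(); print(s["ft_torque"],s["tool_rot"],s["position"],s["width"])
E
```

```text
[7.44926934e+00 7.97776939e-01 3.54885156e-04] [-3.13600662e+00  1.91425091e-03 -1.16950244e+00] [ 0.42616309 -0.05662211  0.05674478] 0.15720186534396055
```

Call:
{"method": "step_arm", "body": {"rows": [[1,-1.8,-0.8,0,0],[1,0,0,0,0.06],[1,0,0,0,0.06],[1,0,0,0,0]]}}

```text
time: 33.9
position: [0.4263, -0.0562, 0.0567]
tool_rot: [-3.137, 0.0, -1.286]
ft_force: [3.3, 6.1, -1.2]
width: 0.158
grip_force: 30.0
```

```bash
python3 - <<'E'
from h import *
s=manip.get_state(); print(s["ft_torque"],s["ft_force"],s["tool_rot"],s["position"])
E
```

```text
[ 2.1725098  -1.30047362 -0.03974413] [ 3.26645439  6.14055087 -1.24526907] [-3.13721082e+00  3.27721273e-04 -1.28619927e+00] [ 0.42633866 -0.05624619  0.056748  ]
```

Call:
{"method": "step_arm", "body": {"rows": [[1,0,0,0,0.05],[1,0,0,0,0.05],[1,0,0,0,0]]}}

```text
time: 34.2
position: [0.4264, -0.0563, 0.0568]
tool_rot: [-3.137, 0.0, -1.384]
ft_force: [2.9, 5.3, -1.7]
width: 0.172
grip_force: 32.2
```

```bash
python3 - <<'E'
from h import *
s=manip.get_state(); print(s["ft_torque"],s["tool_rot"])
E
```

```text
[ 2.28228206 -1.19461067  0.86971721] [-3.13738509e+00  4.28707999e-04 -1.38418192e+00]
```

Call:
{"method": "step_arm", "body": {"rows": [[0,0,0,0,0],[0,0,0,0,0],[0,0,0,0,0],[0,0,0,-20,0],[0,0,0,-40,0],[0,0,0,-50,0],[0,0,0,-50,0],[0,-45,0,0,0],[0,-45,0,0,0],[0,-45,0,0,0]]}}

```text
time: 35.2
position: [0.3984, 0.0759, 0.2165]
tool_rot: [-3.141, 0.001, -1.387]
ft_force: [0.3, 1.0, -0.5]
width: 0.497
grip_force: 0.0
```

Call:
{"method": "step_arm", "body": {"rows": [[0,-45,0,0,0],[0,-45,0,0,0],[0,0,0,0,0],[0,0,0,0,0],[0,0,0,0,0],[0,0,0,0,0]]}}

```text
time: 35.8
position: [0.3825, 0.1626, 0.2159]
tool_rot: [3.141, -0.0, -1.386]
ft_force: [0.1, 1.3, 0.1]
width: 0.504
grip_force: 0.0
```

```bash
python3 - <<'E'
from h import *
s=snap("top"); save(s,"t4.png",None,1.4)
rects(s,(.52,.72,-.2,.16),.08,.095,20)
print("dial");rects(s,(.37,.48,-.12,0),.07,.1,20)
E
```

```text
118 [664.   -6.7] [54.3 52.2] 5.4 0.0923
109 [583.4  99.7] [53.  52.9] -3.6 0.0926
110 [ 587.1 -130.4] [51.9 52.9] -0.8 0.0924
dial
92 [425.7 -58.7] [13.5 41.8] 15.7 0.0879
```

View pics/t4.png

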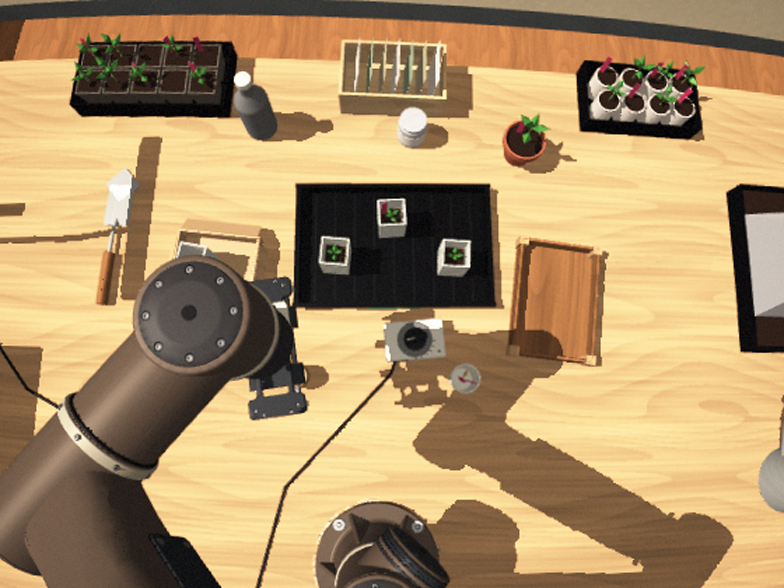

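The top view shows all three sleeved pots in the tray, at (335,255), (392,217) and (454,257) px. The crate is empty and two sleeves remain in the carton. The dial bar is at -74°, which with the box turned 6.4° puts it at about 1.4 rad, the stop.

```bash
python3 -c "
from plant import manip; print(manip.job_done())"
```

```text
the job is handed in; nothing more can be done
None
```

Both pots stand sleeved on the tray floor, the dial is at its clockwise stop, the two spare sleeves are still in the carton, and the job was handed in at about 36 s; the hand-in call gave no verdict.

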